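# Find the free hatch of the service box and open it

### The arm

A 7-joint arm with a two-finger parallel gripper is mounted at the origin on the work surface; the furniture and walls round the work are solid. World frame = base frame: x ahead of the robot, y to its left, z up, the work surface at z = 0. Lengths are in mm, angles in rad, forces in N, time in s.
With the tool pointing down it reaches from about 400 to 875 mm from the base axis. Payload 4.4 kg.
Tool frame: the origin (TCP) lies midway between the tips of the shut fingers; the grasp point (between the pads) lies 19 mm behind it; z points along the fingers, y is the line along which they close (so a half turn about z gives the same grasp; the last joint's range is limited). The gripper opens to 85 mm and grips with 20 to 120 N. Pads are 22 mm wide; open, the fingers measure 114 mm over their backs; the gripper's body (76 mm by 85 mm) begins 54 mm behind the grasp point. The pads swing forward as they close: fully open they stand 13 mm farther back than shut.
Start: joints at [-1.234, 0.628, 0.038, 1.517, -0.027, 0.996, -0.02], TCP at [254.775, 598.003, 231.313] pointing down, gripper open.
Joint ranges: [-3.06, 3.06], [-0.37, 2.12], [-1.25, 1.32], [0.18, 2.47], [-1.1, 4.24], [0.23, 1.98], [-2.94, 2.94]. Speed limits (rad/s): [2.57, 2.57, 3.14, 3.14, 3.14, 3.14, 3.14].

### API

Orientations are given as a rotation vector (axis times angle).
In Python, from cell import status, viewer, env gives the robot as it stands.
- The arm moves only by the tool move_arm, never from a script. Its argument "motion" is a list of rows, each a list of 7 numbers: the shift along the world's x, y, z in units of 0.2 m (1.0 is 0.2 m), then the turn, a rotation vector about the world's x, y, z in units of 180 degrees (1.0 is 180 degrees), then the closure, from 0 (fully open) to 1 (shut). A call has 1 to 12 rows; each row shifts and turns the commanded pose from where the row before left it; what a row does not reach is not made up. A row lasts 1/10 s, in which the tool goes at most 50 mm and 8.59 degrees, less where a joint would pass 70% of its speed; a pose out of reach is approached as far as the arm can. A call with a number of a shift or a turn outside -1 to 1 is refused whole. A call with a gripper value outside its range is refused whole. The fingers move at their own pace and stop on an object; "squeeze" is the grip in N (left out, the last holds). Time passes only in rows, so rows that do not move let the fingers close. It gives the time, the measured TCP pose, the force, the opening and the grip force at its end, in the units of the state.
- status.get_state(): the state, without advancing time (a new reading comes with each control period).
- viewer.read_camera(name): name is "side" or "top" or "wrist"; returns a dict with "img" (420x560x3 uint8, red, green, blue), "depth" (420x560 float32, mm along the optical axis (not along the pixel's ray), 0 where there is no reading), "camera_matrix" (3x3 intrinsics, pixels), "dist_coeffs" ([k1, k2, p1, p2, k3] as OpenCV has them; the pictures are not rectified), "cam_to_world" (4x4, takes a point from camera to world coordinates); the wrist camera has in their place "T_tool_cam" (4x4, takes a point from camera to tool coordinates, whose origin is the TCP and whose axes are the flange's). Camera axes: x right, y up, looking along -z (the intrinsics and any distortion apply to the point x, -y, -z); pixel columns grow to the right and rows downward; lengths in mm; the calibration is good to about 2 mm. A picture is of the moment at which its call begins: read the wrist's pose just before it.
- env.job_done(): hands the job in; it is judged then, once.
The state is a dict: "t": time; "joints": joint angles; "dq": joint speeds; "effort": joint torques, N m; "tcp_pos": TCP position; "tool_rot": TCP orientation; "ft_force": force on the tool from outside, world axes, zero at the start; "wrist_torque": the same for the moment, N m; "grip_width": opening from 0.0 (shut) to 1.0 (fully open); "grip_force": force on a finger pad.
Only numpy, scipy, OpenCV 4.12 (cv2) and the standard library are available. Lean on these libraries where they do the work, as an engineer would, in place of code of your own. Each camera call takes 0.05 s, during which the arm holds its last target. There are 200 camera calls.

### The job

Three of the four identical hatches in the top of the grey service box are blocked from below and one is free. Press on the ribbed tails of the hatches, one after another, to find the one that rocks, press its tail down until its lip stands well up, then push that hatch over until it stands upright, open. Use only the fingertips or the outside of the fingers, pick nothing up, and leave the other things on the box and the bench where they are.

Things in the scene. Friction and masses are not known exactly. Their poses are not given: they have to be found in the camera images.
- service_box: grey box fixed to the bench, 72 mm tall; four identical aluminium hatches lie side by side flush in its top. Origin at bench level below the middle of the hatches' common hinge line; x to the back of the box (roughly away from the robot), y left along the hinge line. Spans x -97..105, y -165..165 mm; hatch centres at y = 117, 39, -39, -117 mm; plain deck strip behind them (x 47..105).
- hatch_1 (a joint): tilt (rad) of the leftmost hatch: 0 shut and flush, 1.57 upright on edge, stop 1.75; tail goes down and lip up as it grows. One hatch, not known beforehand, is free: about 4 N on its ribs rocks it and its stiff hinge holds any angle it is left at. The other three have a block under the tail and give less than 0.05 rad. A free hatch's bay is clear to 55 mm below the deck and 70 mm wide.
- hatch_1_tail (a point): place to press on the leftmost hatch: on its top face among the four black ribs of the short tail, 27.5 mm behind the hinge line; moves with the hatch. The hatch is a plate 120 mm long, 66 wide, 5 thick, pivoted at half its thickness (69.5 mm above the bench) like an uneven see-saw: the tail reaches 45 mm behind the hinge, the plain lip end 75 mm in front.
- hatch_1_lip (a point): middle of the top edge of the leftmost hatch's long lip end (towards the robot), 75 mm in front of the hinge line; moves with the hatch. Once the lip is well up, a push on it from the front towards the back of the box, above the deck, swings the hatch upright.
- hatch_2 (a joint): tilt (rad) of the second from the left hatch: 0 shut and flush, 1.57 upright on edge, stop 1.75; tail goes down and lip up as it grows. One hatch, not known beforehand, is free: about 4 N on its ribs rocks it and its stiff hinge holds any angle it is left at. The other three have a block under the tail and give less than 0.05 rad. A free hatch's bay is clear to 55 mm below the deck and 70 mm wide.
- hatch_2_tail (a point): place to press on the second from the left hatch: on its top face among the four black ribs of the short tail, 27.5 mm behind the hinge line; moves with the hatch. The hatch is a plate 120 mm long, 66 wide, 5 thick, pivoted at half its thickness (69.5 mm above the bench) like an uneven see-saw: the tail reaches 45 mm behind the hinge, the plain lip end 75 mm in front.
- hatch_2_lip (a point): middle of the top edge of the second from the left hatch's long lip end (towards the robot), 75 mm in front of the hinge line; moves with the hatch. Once the lip is well up, a push on it from the front towards the back of the box, above the deck, swings the hatch upright.
- hatch_3 (a joint): tilt (rad) of the third from the left hatch: 0 shut and flush, 1.57 upright on edge, stop 1.75; tail goes down and lip up as it grows. One hatch, not known beforehand, is free: about 4 N on its ribs rocks it and its stiff hinge holds any angle it is left at. The other three have a block under the tail and give less than 0.05 rad. A free hatch's bay is clear to 55 mm below the deck and 70 mm wide.
- hatch_3_tail (a point): place to press on the third from the left hatch: on its top face among the four black ribs of the short tail, 27.5 mm behind the hinge line; moves with the hatch. The hatch is a plate 120 mm long, 66 wide, 5 thick, pivoted at half its thickness (69.5 mm above the bench) like an uneven see-saw: the tail reaches 45 mm behind the hinge, the plain lip end 75 mm in front.
- hatch_3_lip (a point): middle of the top edge of the third from the left hatch's long lip end (towards the robot), 75 mm in front of the hinge line; moves with the hatch. Once the lip is well up, a push on it from the front towards the back of the box, above the deck, swings the hatch upright.
- hatch_4 (a joint): tilt (rad) of the rightmost hatch: 0 shut and flush, 1.57 upright on edge, stop 1.75; tail goes down and lip up as it grows. One hatch, not known beforehand, is free: about 4 N on its ribs rocks it and its stiff hinge holds any angle it is left at. The other three have a block under the tail and give less than 0.05 rad. A free hatch's bay is clear to 55 mm below the deck and 70 mm wide.
- hatch_4_tail (a point): place to press on the rightmost hatch: on its top face among the four black ribs of the short tail, 27.5 mm behind the hinge line; moves with the hatch. The hatch is a plate 120 mm long, 66 wide, 5 thick, pivoted at half its thickness (69.5 mm above the bench) like an uneven see-saw: the tail reaches 45 mm behind the hinge, the plain lip end 75 mm in front.
- hatch_4_lip (a point): middle of the top edge of the rightmost hatch's long lip end (towards the robot), 75 mm in front of the hinge line; moves with the hatch. Once the lip is well up, a push on it from the front towards the back of the box, above the deck, swings the hatch upright.
- coupling_nut: a plain steel hexagonal coupling nut, 13x26x12 mm, lying on the broad strip of the box's deck behind the hatches; leave it alone. Origin at the centre of its underside
- connector: a dark red connector, 12x36x12 mm, lying on the same strip; leave it alone. Origin at the centre of its underside
- jar: a screw-top jar, 51 mm across and 49 mm tall, on the bench to the left; leave it alone. Origin at the centre of its underside
- side_cutters: side cutters, 34x116x10 mm, on the bench to the left; leave them alone. Origin at the centre of its underside
- screwdriver: a screwdriver, 17x142x16 mm, on the bench to the right; leave it alone. Origin at the centre of its underside

How it is judged (in metres and radians):
On the way, in this order (a step that is already met when the one before it is completed fails the run):
1. the free hatch is rocked by pressing its tail (tilt above 0.3 rad) and is not yet open ((value of joint hatch_1 between 0.3 and 1.25 rad or value of joint hatch_2 between 0.3 and 1.25 rad or value of joint hatch_3 between 0.3 and 1.25 rad or value of joint hatch_4 between 0.3 and 1.25 rad)), for 0.1 s.
2. the hatch stands open (tilt above 1.3 rad) (value of joint any of hatch_1, hatch_2, hatch_3, hatch_4 above 1.3 rad), for 0.2 s.
At the end, for the whole second after the job is handed in: One hatch stands open and still, tilted more than 1.3 rad (about 75 degrees); the other three are shut (less than 0.1 rad); the nut, connector, jar, cutters and screwdriver are within 30 mm of where they started (((value of joint hatch_1 above 1.3 rad and velocity of joint hatch_1 between -0.05 and 0.05 rad/s and value of joint each of hatch_2, hatch_3, hatch_4 below 0.1 rad) or (value of joint hatch_2 above 1.3 rad and velocity of joint hatch_2 between -0.05 and 0.05 rad/s and value of joint each of hatch_1, hatch_3, hatch_4 below 0.1 rad) or (value of joint hatch_3 above 1.3 rad and velocity of joint hatch_3 between -0.05 and 0.05 rad/s and value of joint each of hatch_1, hatch_2, hatch_4 below 0.1 rad) or (value of joint hatch_4 above 1.3 rad and velocity of joint hatch_4 between -0.05 and 0.05 rad/s and value of joint each of hatch_1, hatch_2, hatch_3 below 0.1 rad)) and not (distance of any of coupling_nut, connector, jar, side_cutters, screwdriver from where it was at the start of the episode above 0.03 m)); the robot touches nothing.
It fails at once if one of the loose things on the box or the bench is moved more than 30 mm (distance of any of coupling_nut, connector, jar, side_cutters, screwdriver from where it was at the start of the episode above 0.03 m).
It fails at once if one of the loose things is picked up (its underside more than 20 mm above where it stood) (height (world z) of any of coupling_nut, connector above 0.092 m or height (world z) of any of jar, side_cutters, screwdriver above 0.02 m).
It also fails if it takes over 45 s, if anything falls off the work surface, if the arm or the gripper's body presses on something with over 40 N, if the wrist force passes 120 N, or if a joint passes its speed limit or range.

## Working session

There is one attempt and no reset: what is moved stays moved. The work goes in short steps, Python scripts to look and compute and a tool call to move; the robot and the scene stay as the last step left them, time stands still between calls to the robot, and variables do not carry over. Pictures are saved under pics/ and viewed, at most 10 in all, crops included, and the job is handed in when it is done.

Besides the shell and the picture viewer there is one more tool, called after ">>>" by a JSON object that holds its "op" and its "data", one argument or row to a line. move_arm: Moves the arm, as the interface text tells. Its arguments: {"type":"object","properties":{"motion":{"type":"array","items":{"type":"array","items":{"type":"number"}}},"squeeze":{"type":"number"}},"required":["motion"]}

```bash
mkdir -p pics; ls; python3 - <<'E'
from cell import status, viewer
import cv2,numpy as np
print(status.get_state())
for n in ["top","side"]:
    c=viewer.read_camera(n); cv2.imwrite(f"pics/{n}0.png",c["img"][:,:,::-1]); np.savez(f"{n}0.npz",**c)
    print(n,c["camera_matrix"],c["dist_coeffs"],c["cam_to_world"])
E
```

```text
pics
{'t': 0.0, 'joints': array([-1.23375567,  0.6293473 ,  0.03842143,  1.51837271, -0.0269717 ,
        0.99629501, -0.02001552]), 'dq': array([-0.00045804,  0.00079611, -0.00155905, -0.00053007,  0.00123506,
       -0.00060247, -0.00059432]), 'effort': array([-4.31526132e-05, -5.63401330e+01,  1.22662313e+00, -1.93436676e+01,
        1.12285389e-02,  1.05787799e-02,  7.01857601e-06]), 'tcp_pos': array([254.5458098 , 597.40408013, 230.38645406]), 'tool_rot': array([-6.28416179e-01, -3.07774641e+00,  2.94243603e-03]), 'ft_force': array([-0.19108044, -0.26548914, -0.99581603]), 'wrist_torque': array([ 0.04471537, -0.03539058,  0.0630946 ]), 'grip_force': 0.0, 'grip_width': 0.9977763331727335}
top [[501.3297667    0.         277.38973242]
 [  0.         501.3297667  203.04388373]
 [  0.           0.           1.        ]] [-0.00876658  0.          0.          0.          0.        ] [[ 3.39918190e-02  9.79131723e-01 -2.00363732e-01  2.95341311e+02]
 [-9.99414775e-01  3.40696175e-02 -3.06084755e-03  5.36532028e+01]
 [ 3.82934279e-03  2.00350518e-01  9.79716799e-01  1.47987635e+03]
 [ 0.00000000e+00  0.00000000e+00  0.00000000e+00  1.00000000e+00]]
side [[396.04480873   0.         282.89389555]
 [  0.         396.04480873 205.3554241 ]
 [  0.           0.           1.        ]] [-0.06050179  0.          0.          0.          0.        ] [[ 8.59868465e-01  2.60886364e-01 -4.38821750e-01  3.07726402e+01]
 [-5.10222219e-01  4.10022827e-01 -7.56012281e-01 -9.32176236e+02]
 [-1.73063603e-02  8.73967726e-01  4.85675718e-01  6.78612897e+02]
 [ 0.00000000e+00  0.00000000e+00  0.00000000e+00  1.00000000e+00]]
```

View pics/top0.png

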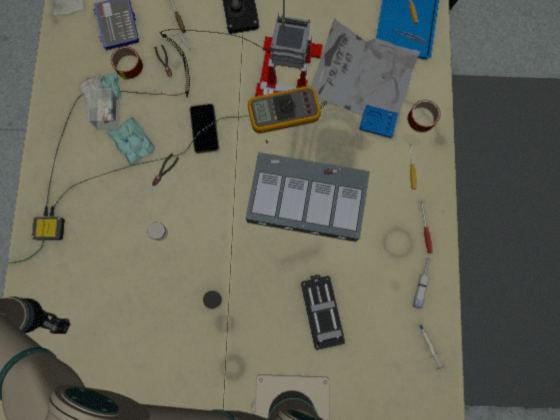

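View pics/side0.png

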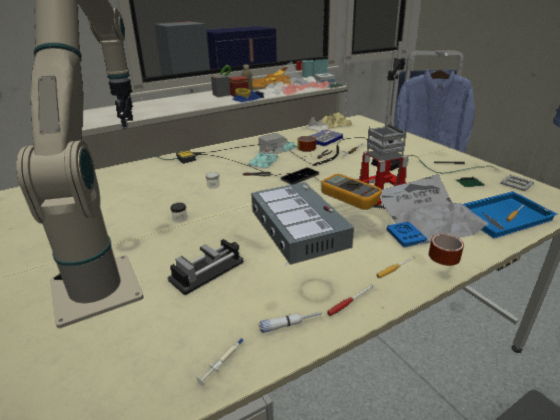

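The top view shows the box at columns 247–369 and rows 153–240, with its back edge toward the top. The ribbed tails are near row 180, and the nut (275,161) and connector (330,171) sit on the back strip. Next I'll measure the box from depth.

```bash
cat > h.py <<'E'
import numpy as np, cv2
def cloud(c):
    K,D,T=c["camera_matrix"],c["dist_coeffs"],c["cam_to_world"]
    h,w=c["depth"].shape
    uv=np.stack(np.meshgrid(np.arange(w),np.arange(h)),-1).reshape(-1,1,2).astype(np.float64)
    n=cv2.undistortPoints(uv,K,D).reshape(h,w,2); d=c["depth"]
    P=np.stack([n[...,0]*d,-n[...,1]*d,-d,np.ones_like(d)],-1)
    return (P@T.T)[...,:3]
def proj(c,P):
    T=np.linalg.inv(c["cam_to_world"]); q=np.c_[P,np.ones(len(P))]@T.T; q=q[:,:3]*[1,-1,-1]
    return cv2.projectPoints(q,np.zeros(3),np.zeros(3),c["camera_matrix"],c["dist_coeffs"])[0][:,0]
E
python3 - <<'E'
from h import *
c=dict(np.load("top0.npz")); P=cloud(c)
m=((P[...,2]>62)&(P[...,2]<80)).astype(np.uint8)
m[:150]=0;m[245:]=0;m[:,:240]=0;m[:,375:]=0
n,l,s,_=cv2.connectedComponentsWithStats(m); k=1+np.argmax(s[1:,4]); X=P[l==k]
print(s[k],X[:,2].mean(),np.median(X[:,2]))
r=cv2.minAreaRect(X[:,:2].astype(np.float32)); print(r,cv2.boxPoints(r))
b=cv2.boxPoints(r)
# axes: long edge = y axis
e=[b[1]-b[0],b[2]-b[1]]; ey=max(e,key=np.linalg.norm); ey=ey/np.linalg.norm(ey); ey*=np.sign(ey[1]); ex=np.array([ey[1],-ey[0]])
ctr=np.array(r[0]); O=ctr-ex*4
print("ex",ex,"O",O, "yaw",np.arctan2(ex[1],ex[0]))
np.savez("box.npz",O=O,ex=ex,ey=ey)
L=lambda x,y,z=72: np.r_[O+ex*x+ey*y,z]
ys=[117,39,-39,-117]
pts=[L(-97,165),L(105,165),L(105,-165),L(-97,-165)]+[L(27.5,y) for y in ys]+[L(-75,y) for y in ys]
print(np.round(pts[4:],1))
u=proj(c,np.array(pts)); im=c["img"][:,:,::-1].copy(); im=cv2.resize(im[140:250,235:380],None,fx=5,fy=5,interpolation=cv2.INTER_CUBIC)
for p in u: cv2.circle(im,tuple(int(v) for v in (p-[235,140])*5+2),4,(0,0,255),1)
cv2.imwrite("pics/box.png",im)
# nut, connector: above deck
a=(P[...,2]>79)&(P[...,2]<95); a[:150]=0;a[245:]=0;a[:,:240]=0;a[:,375:]=0
Q=P[a][:,:2]-O; print(np.round(np.c_[Q@ex,Q@ey,P[a][:,2]],0)[:40])
E
```

```text
[ 246  153  124   87 7514] 71.9792517553287 72.03113052810875
((611.1365356445312, -29.00445556640625), (330.7466125488281, 204.6803741455078), 81.968505859375) [[ 486.69464 -178.45697]
 [ 689.3674  -207.05438]
 [ 735.5784   120.44806]
 [ 532.9057   149.04547]]
ex [ 0.99019134 -0.13971741] O [607.17577028 -28.44558591] yaw -0.14017604
[[ 650.8   83.6   72. ]
 [ 639.9    6.3   72. ]
 [ 629.   -70.9   72. ]
 [ 618.1 -148.1   72. ]
 [ 549.3   97.9   72. ]
 [ 538.4   20.7   72. ]
 [ 527.5  -56.6   72. ]
 [ 516.6 -133.8   72. ]]
[[100.  69.  81.]
 [ 84. 122.  83.]
 [ 86. 120.  80.]
 [ 86. 117.  79.]
 [ 85. 114.  85.]
 [ 86. 111.  82.]
 [ 86. 108.  84.]
 [ 87. 102.  83.]
 [ 88.  99.  84.]
 [ 81. 122.  82.]
 [ 81. 116.  86.]
 [ 82. 113.  85.]
 [ 84. 110.  80.]
 [ 83. 104.  86.]
 [ 85. 102.  82.]
 [ 84.  99.  88.]
 [ 76. 138.  81.]
 [ 79. 121.  80.]
 [ 80. 119.  79.]
 [ 80. 116.  80.]
 [ 80. 113.  81.]
 [ 80. 110.  83.]
 [ 80. 107.  84.]
 [ 81. 104.  83.]
 [ 82. 101.  81.]
 [ 82.  98.  82.]
 [ 76. 121.  82.]
 [ 76. 118.  81.]
 [ 76. 115.  84.]
 [ 78. 112.  80.]
 [ 78. 109.  81.]
 [ 77. 106.  86.]
 [ 79. 101.  83.]
 [ 79.  98.  83.]
 [ 95.  12.  79.]
 [ 74. 115.  80.]
 [ 74. 112.  81.]
 [ 74. 109.  82.]
 [ 85.   2.  80.]
 [ 89. -21.  79.]]
```

View pics/box.png

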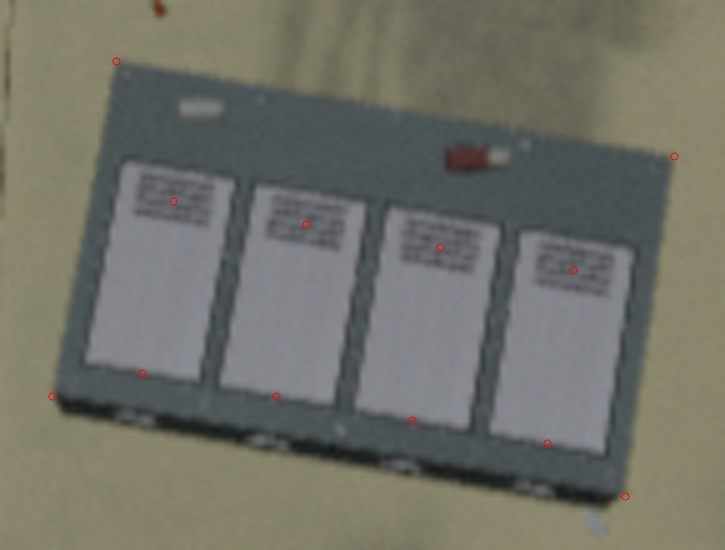

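The box fit agrees with the given sizes (331×205 mm, z 72.0), and the overlaid points land on the ribs and lip edges. The nut is at box (81,110) and the connector at about (85,-5), both clear of the tails. I'll approach hatch 1 with the fingers shut and turn the tool 15° to line up with the box.

>>> {"op": "move_arm", "data": {
  "motion": [
    [0.15,-0.2,0,0,0,0.007,1],
    [0.15,-0.2,0,0,0,0.007,1],
    [0.15,-0.2,0,0,0,0.007,1],
    [0.15,-0.2,0,0,0,0.007,1],
    [0.15,-0.2,0,0,0,0.007,1],
    [0.15,-0.2,0,0,0,0.007,1],
    [0.15,-0.2,0,0,0,0.007,1],
    [0.15,-0.2,0,0,0,0.007,1],
    [0.15,-0.2,0,0,0,0.007,1],
    [0.15,-0.2,0,0,0,0.007,1],
    [0.15,-0.2,0,0,0,0.007,1],
    [0.15,-0.2,0,0,0,0.007,1]
  ]
}}

```text
t: 1.3
tcp_pos: [615.5, 116.2, 231.0]
tool_rot: [-0.217, -3.133, 0.0]
ft_force: [0.3, 0.1, 0.3]
grip_width: 0.001
grip_force: 0.0
```

>>> {"op": "move_arm", "data": {
  "motion": [
    [0.088,-0.082,-0.1,0,0,0,1],
    [0.088,-0.081,-0.1,0,0,0,1],
    [0,0,-0.2,0,0,0,1],
    [0,0,-0.2,0,0,0,1],
    [0,0,-0.12,0,0,0,1],
    [0,0,0,0,0,0,1],
    [0,0,0,0,0,0,1]
  ]
}}

```text
t: 2.0
tcp_pos: [650.0, 85.4, 87.3]
tool_rot: [-0.218, -3.134, 0.0]
ft_force: [-0.1, -0.2, 0.8]
grip_width: -0.001
grip_force: 0.0
```

Now I'll press gently, to 75 mm and then in small steps.

>>> {"op": "move_arm", "data": {
  "motion": [
    [0.003,-0.007,-0.03,0,0,0,1],
    [0,0,-0.02,0,0,0,1],
    [0,0,-0.02,0,0,0,1],
    [0,0,0,0,0,0,1]
  ]
}}

```text
t: 2.4
tcp_pos: [650.4, 84.0, 73.3]
tool_rot: [-0.218, -3.134, 0.0]
ft_force: [-1.2, -0.4, -0.6]
grip_width: 0.001
grip_force: 0.0
```

>>> {"op": "move_arm", "data": {
  "motion": [
    [0,0,-0.015,0,0,0,1],
    [0,0,0,0,0,0,1]
  ]
}}

```text
t: 2.6
tcp_pos: [651.0, 84.1, 70.6]
tool_rot: [0.218, 3.133, 0.0]
ft_force: [0.2, -0.4, 1.4]
grip_width: -0.001
grip_force: 0.5
```

>>> {"op": "move_arm", "data": {
  "motion": [
    [0,0,-0.01,0,0,0,1],
    [0,0,0,0,0,0,1]
  ]
}}

```text
t: 2.8
tcp_pos: [651.0, 84.1, 68.6]
tool_rot: [0.218, 3.133, 0.0]
ft_force: [-0.9, -0.6, 3.3]
grip_width: 0.004
grip_force: 1.6
```

>>> {"op": "move_arm", "data": {
  "motion": [
    [0,0,-0.01,0,0,0,1],
    [0,0,0,0,0,0,1]
  ]
}}

```text
t: 3.0
tcp_pos: [650.8, 84.1, 66.3]
tool_rot: [0.218, 3.134, 0.0]
ft_force: [0.2, -0.7, 3.8]
grip_width: -0.005
grip_force: 1.7
```

>>> {"op": "move_arm", "data": {
  "motion": [
    [0,0,-0.01,0,0,0,1],
    [0,0,0,0,0,0,1]
  ]
}}

```text
t: 3.2
tcp_pos: [650.4, 84.2, 64.1]
tool_rot: [-0.218, -3.134, -0.0]
ft_force: [0.1, 0.7, 3.1]
grip_width: -0.001
grip_force: 1.4
```

Hatch 1 gives about 6 mm at a steady 3–4 N, so it's the free one. I'll keep pressing.

>>> {"op": "move_arm", "data": {
  "motion": [
    [0,0,-0.02,0,0,0,1],
    [0,0,-0.02,0,0,0,1],
    [0,0,-0.02,0,0,0,1],
    [0,0,0,0,0,0,1]
  ]
}}

```text
t: 3.6
tcp_pos: [650.6, 84.0, 51.6]
tool_rot: [-0.218, -3.134, 0.0]
ft_force: [0.8, 0.7, 0.3]
grip_width: 0.001
grip_force: 0.4
```

>>> {"op": "move_arm", "data": {
  "motion": [
    [0,0,-0.02,0,0,0,1],
    [0,0,-0.02,0,0,0,1],
    [0,0,0,0,0,0,1]
  ]
}}

```text
t: 3.9
tcp_pos: [650.4, 84.0, 43.5]
tool_rot: [-0.218, -3.133, 0.0]
ft_force: [1.9, 0.4, -0.4]
grip_width: -0.0
grip_force: 0.6
```

```bash
python3 - <<'E'
from cell import viewer
import cv2
c=viewer.read_camera("side"); cv2.imwrite("pics/s1.png",cv2.resize(c["img"][150:270,220:380,::-1],None,fx=4,fy=4))
E
```

```text
(no output)
```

View pics/s1.png

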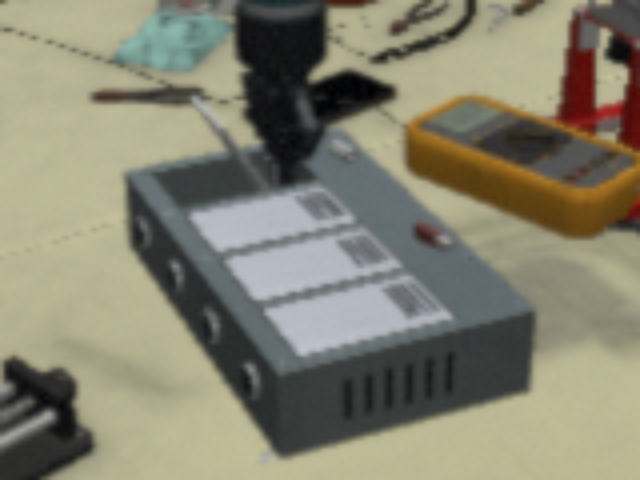

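Hatch 1 stands tilted by about 55°, with its lip at (195,97) in the crop. The other three hatches are flush. Next I'll lift clear, go over to the front and come down with the tip at about z = 100.

>>> {"op": "move_arm", "data": {
  "motion": [
    [0,0,0.2,0,0,0,1],
    [0,0,0.25,0,0,0,1],
    [0,0,0.25,0,0,0,1],
    [0,0,0.1,0,0,0,1],
    [-0.16,0.023,0,0,0,0,1],
    [-0.24,0.034,0,0,0,0,1],
    [-0.24,0.034,0,0,0,0,1],
    [0,0,0,0,0,0,1]
  ]
}}

```text
t: 4.75
tcp_pos: [511.9, 102.4, 202.6]
tool_rot: [-0.211, -3.121, 0.004]
ft_force: [2.0, 0.8, 0.6]
grip_width: 0.001
grip_force: 0.0
```

>>> {"op": "move_arm", "data": {
  "motion": [
    [0,0,-0.2,0,0,0,1],
    [0,0,-0.2,0,0,0,1],
    [0,0,-0.11,0,0,0,1],
    [0,0,0,0,0,0,1]
  ]
}}

```text
t: 5.15
tcp_pos: [519.4, 101.5, 99.2]
tool_rot: [-0.217, -3.126, 0.004]
ft_force: [0.2, 0.4, 1.4]
grip_width: -0.001
grip_force: 0.0
```

```bash
python3 - <<'E'
from cell import viewer,status
from h import *
c=viewer.read_camera("side"); cv2.imwrite("pics/s2.png",cv2.resize(c["img"][130:270,200:380,::-1],None,fx=4,fy=4))
b=np.load("box.npz"); s=status.get_state(); d=s["tcp_pos"][:2]-b["O"]; print("local",d@b["ex"],d@b["ey"],s["tcp_pos"][2])
E
```

```text
local -103.53226611683903 116.94960941836945 100.96251194542005
```

View pics/s2.png

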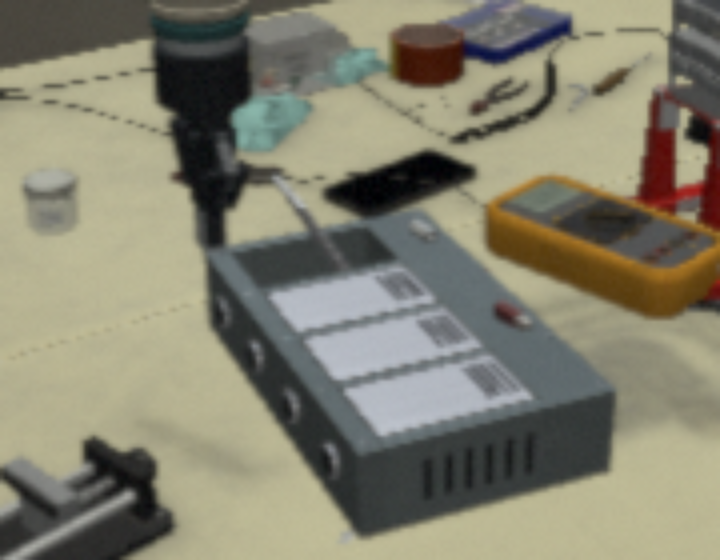

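The finger stands in front of the raised lip (crop 280,178) and clear of it. I'll raise to z ≈ 112 so the fingers make contact rather than the linkage, then push back in steps.

>>> {"op": "move_arm", "data": {
  "motion": [
    [0,0,0.055,0,0,0,1],
    [0.1,-0.014,0,0,0,0,1],
    [0.075,-0.01,0,0,0,0,1],
    [0.05,-0.007,0,0,0,0,1],
    [0.05,-0.007,0,0,0,0,1],
    [0,0,0,0,0,0,1]
  ]
}}

```text
t: 5.8
tcp_pos: [578.9, 94.5, 114.3]
tool_rot: [0.219, 3.132, 0.001]
ft_force: [-0.0, 0.4, -0.5]
grip_width: -0.0
grip_force: 0.0
```

>>> {"op": "move_arm", "data": {
  "motion": [
    [0.04,-0.006,0,0,0,0,1],
    [0.04,-0.006,0,0,0,0,1],
    [0,0,0,0,0,0,1]
  ]
}}

```text
t: 6.1
tcp_pos: [594.9, 92.0, 113.4]
tool_rot: [0.219, 3.132, 0.0]
ft_force: [0.1, -0.2, -1.3]
grip_width: -0.004
grip_force: 0.0
```

```bash
python3 - <<'E'
from cell import viewer,status
from h import *
c=viewer.read_camera("side"); cv2.imwrite("pics/s3.png",cv2.resize(c["img"][130:270,200:380,::-1],None,fx=4,fy=4))
b=np.load("box.npz"); s=status.get_state(); d=s["tcp_pos"][:2]-b["O"]; print("local",d@b["ex"],d@b["ey"],s["tcp_pos"][2])
E
```

```text
local -29.594732061254 117.51380679143331 113.24130034112653
```

View pics/s3.png

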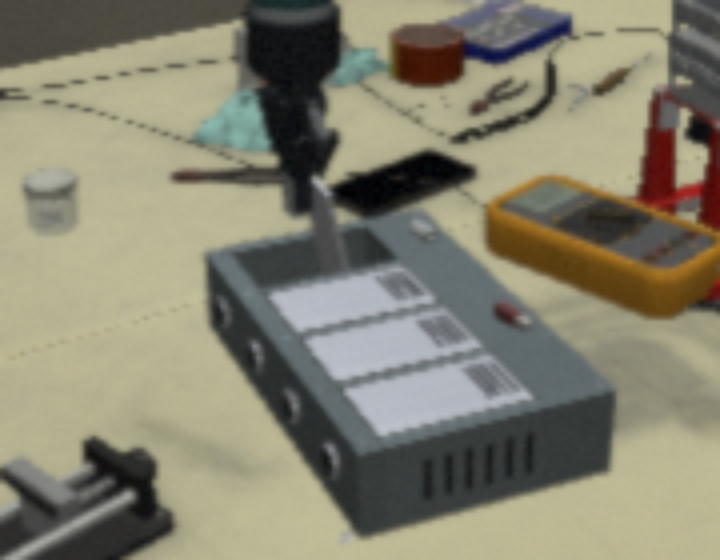

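The hatch has moved with the finger to about 70°, lip at crop (318,180). I'll push roughly 15 mm more.

>>> {"op": "move_arm", "data": {
  "motion": [
    [0.03,-0.004,0,0,0,0,1],
    [0.02,-0.003,0,0,0,0,1],
    [0.02,-0.003,0,0,0,0,1],
    [0,0,0,0,0,0,1],
    [0,0,0,0,0,0,1]
  ]
}}

```text
t: 6.65
tcp_pos: [607.8, 90.1, 113.2]
tool_rot: [0.218, 3.134, -0.0]
ft_force: [-0.1, 0.6, -0.1]
grip_width: 0.0
grip_force: 0.0
```

```bash
python3 - <<'E'
from cell import viewer,status
from h import *
c=viewer.read_camera("side"); cv2.imwrite("pics/s4.png",cv2.resize(c["img"][130:270,200:380,::-1],None,fx=4,fy=4))
b=np.load("box.npz"); s=status.get_state(); d=s["tcp_pos"][:2]-b["O"]; print("local",d@b["ex"],d@b["ey"],s["tcp_pos"][2],s["ft_force"])
P=cloud(c); q=P[...,:2]-b["O"]; x,y=q@b["ex"],q@b["ey"]; z=P[...,2]
m=(z>85)&(z<150)&(y>80)&(y<84+10)&(abs(x)<50)
print(np.round(np.c_[x[m],y[m],z[m]],0).tolist()[:60])
E
```

```text
local -16.11133477117603 117.48158520974094 113.26572286184708 [ 0.37337457 -0.50014549  0.04999207]
[[-5.0, 94.0, 144.0], [-1.0, 93.0, 143.0], [-5.0, 92.0, 141.0], [-4.0, 87.0, 143.0], [-5.0, 92.0, 138.0], [-4.0, 87.0, 139.0], [-6.0, 90.0, 135.0], [-5.0, 84.0, 138.0], [-7.0, 89.0, 132.0], [-5.0, 85.0, 133.0], [-6.0, 91.0, 127.0], [-5.0, 84.0, 131.0], [-5.0, 84.0, 127.0], [-0.0, 89.0, 124.0], [-7.0, 89.0, 121.0], [-5.0, 85.0, 123.0], [-2.0, 83.0, 123.0], [-6.0, 84.0, 120.0], [-1.0, 86.0, 118.0], [-7.0, 89.0, 114.0], [-3.0, 90.0, 113.0], [-1.0, 85.0, 115.0], [-7.0, 89.0, 111.0], [-5.0, 85.0, 112.0], [-2.0, 83.0, 112.0], [-6.0, 91.0, 106.0], [-5.0, 87.0, 108.0], [-4.0, 80.0, 111.0], [-5.0, 86.0, 105.0], [-0.0, 88.0, 102.0], [-6.0, 92.0, 98.0], [-7.0, 82.0, 103.0], [-1.0, 87.0, 100.0], [-5.0, 86.0, 97.0], [-2.0, 84.0, 98.0], [-4.0, 87.0, 93.0], [-1.0, 87.0, 92.0], [-5.0, 85.0, 90.0], [-1.0, 86.0, 89.0], [-6.0, 84.0, 88.0], [-1.0, 87.0, 85.0]]
```

View pics/s4.png

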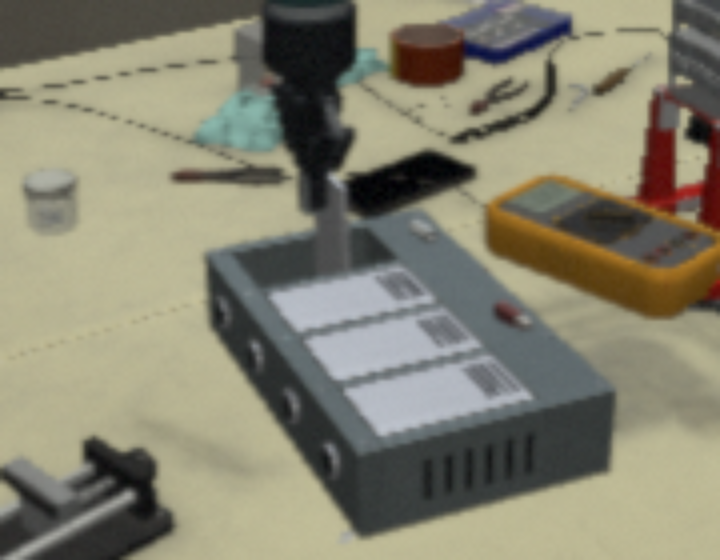

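The hatch is upright: its lip points sit at z ≈ 144 and x ≈ -3, about 1.55 rad. I'll back off, rise, let it settle and check once more from depth.

>>> {"op": "move_arm", "data": {
  "motion": [
    [-0.05,0.007,0,0,0,0,1],
    [-0.2,0.028,0,0,0,0,1],
    [-0.24,0.034,0,0,0,0,1],
    [0,0,0.2,0,0,0,1],
    [0,0,0.25,0,0,0,1],
    [0,0,0,0,0,0,1],
    [0,0,0,0,0,0,1],
    [0,0,0,0,0,0,1]
  ]
}}

```text
t: 7.5
tcp_pos: [508.4, 103.8, 202.7]
tool_rot: [-0.218, -3.132, 0.001]
ft_force: [0.5, 0.9, -0.9]
grip_width: -0.004
grip_force: 0.0
```

```bash
python3 - <<'E'
from cell import viewer,status
from h import *
c=viewer.read_camera("side"); b=np.load("box.npz")
P=cloud(c); q=P[...,:2]-b["O"]; x,y=q@b["ex"],q@b["ey"]; z=P[...,2]
m=(z>85)&(z<150)&(y>80)&(y<152)&(abs(x)<50)
p=np.polyfit(z[m],x[m],1); print("tilt",np.pi/2+np.arctan(p[0]),m.sum(),z[m].max())
for yc in (39,-39,-117):
    k=(abs(y-yc)<28)&(x>-70)&(x<40)&(z<90)&(z>50); print(yc,np.polyfit(x[k],z[k],1))
print(status.get_state()["ft_force"])
E
```

```text
tilt 1.5685210750901564 152 146.15553062333777
39 [-9.17669873e-04  7.21972110e+01]
-39 [-7.96265044e-05  7.21900484e+01]
-117 [1.33697580e-03 7.21816224e+01]
[-0.62940988  0.19214399  0.21175975]
```

```bash
python3 -c "
from cell import env; print(env.job_done())"
```

```text
the job is handed in; nothing more can be done
None
```

Hatch 1 (leftmost) was the free one: it now stands open at about 1.57 rad by depth measurement, the other three are flush, the arm is clear of everything, and the job is handed in; the hand-in gave no verdict.

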